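Hold the tea strainer over the mug

TASK

I am about to pour the tea: take the tea strainer out of its drip bowl, bring it across over the tray of bottles without disturbing anything, and hold it for me above the blue mug. Hold it level and centred over the mug's mouth, the bottom of its basket about a finger's width above the rim and never touching the mug, with the strainer's handle away from the mug's own handle, because I shall be steadying the mug there. Finish while still holding it, steady in that place: do not put it down or let go.

Things in the scene. Friction and masses are not known exactly. Their poses are not given: they have to be found in the camera images.
- strainer: Tea strainer, about 80 g: steel basket 60 mm across under a flat rim 76 mm across (top 33 mm above the basket's bottom), with a straight black handle along its -x, 52 to 162 mm from the centre, 14 mm wide and thick (26 to 40 mm up). Origin: centre of the basket's bottom; z up. Centre of mass 20 mm towards the handle. Starts level, hung by its rim in the drip bowl, and lifts straight out.
- strainer_grip (a point): Point in the middle of the strainer handle's thickness, on its centre line, 85 mm from the basket's centre (85 mm along -x and 33 mm above the strainer's origin); there the handle can be pinched from above across its 14 mm width.
- drip_bowl: White round drip bowl, 75 mm across at the rim and 42 mm high, in which the strainer starts; loose, 220 g. Origin: centre of its underside. It stands on one side of the tray, the mug on the other.
- mug: Blue mug, 90 mm across the rim (82 mm inside) and 95 mm high, loose, 360 g, standing upright on the worktop. Origin: centre of its underside; z up; its handle sticks out along its +y, to about 80 mm from the mug's axis and up to 15 mm below the rim.
- mug_rim (a point): Centre of the blue mug's mouth, at the height of the rim (95 mm above the mug's origin).
- tray: Long wooden condiment tray, 420 mm (its x) by 105 mm (its y), walls 45 mm high, standing fixed between the drip bowl's side and the mug's side of the worktop, roughly along the robot's x. Origin: centre of its underside. The bottles in it reach up to 210 mm above the worktop.
- oil: Green glass oil bottle with black cap, 62 mm across, 200 mm high, loose in the tray. Origin: centre of its underside.
- sauce: Amber sauce bottle with red cap, 56 mm across, 165 mm high, loose in the tray. Origin: centre of its underside.
- pickles: Green glass jar with green cap, 70 mm across, 120 mm high, loose in the tray. Origin: centre of its underside.
- beans: Food can with an orange label, 72 mm across, 110 mm high, loose in the tray. Origin: centre of its underside.
- teapot: White teapot, body 130 mm across, 134 mm high, spout along its +y and handle along -y (each to about 110 mm), at the back of the worktop. Origin: centre of its underside.
- white_mug: White mug, 80 mm across, 90 mm high, at the back of the worktop; not the one wanted. Origin: centre of its underside.
Mind the look-alikes: they are no part of the job. Leave any turquoise look-alike of the teapot alone.

How it is judged:
By the outcome, as a careful person would: the job done as asked, in the order asked, and still so for the second after the job is handed in, while the arm keeps its last pose, push and grip.
It also fails if it takes over 54 s, if anything falls off the work surface, if the arm or the gripper's body presses on something with over 40 N, if the wrist force passes 120 N, or if a joint passes its speed limit or range.

ROBOT

A 6-joint arm with a two-finger parallel gripper is mounted at the origin on the work surface. World frame = base frame: x ahead of the robot, y to its left, z up, the work surface at z = 0. Lengths are in mm, angles in rad, forces in N, time in s.
With the tool pointing down it reaches from about 300 to 775 mm from the base axis. Payload 14.6 kg.
Tool frame: the origin (TCP) lies midway between the tips of the shut fingers; the grasp point (between the pads) lies 19 mm behind it; z points along the fingers, y is the line along which they close (so a half turn about z gives the same grasp; the last joint's range is limited). The gripper opens to 94 mm and grips with 3 to 60 N. Pads are 16 mm wide; open, the fingers measure 119 mm over their backs; the gripper's body (75 mm by 177 mm) begins 78 mm behind the grasp point.
Start: joints at [1.189, 0.3, 1.521, -0, 1.321, -0.067], TCP at [170.292, 522.962, 168.746] pointing down, gripper open.
Joint ranges: [-3.03, 3.03], [-0.79, 2.21], [0.23, 2.52], [-1.04, 4.18], [0, 3.07], [-2.55, 2.55]. Speed limits (rad/s): [2.22, 2.22, 2.57, 3.14, 3.14, 3.14].

INTERFACE

Orientations are given as [roll, pitch, yaw] about the fixed x, y, z axes, in that order (R = Rz(yaw) Ry(pitch) Rx(roll)).
In Python, from cell import manip, camera gives the robot as it stands.
- The arm moves only by the tool move_arm, never from a script. Its arguments are lists of equal length, an entry for each row: "dp": the shift along the world's x, y, z in mm, a list of three; "rotation": the turn, a rotation vector about the world's x, y, z in rad, a list of three; "hand": the opening, from 0 (shut) to 1 (fully open). A call has 1 to 10 rows; each row shifts and turns the commanded pose from where the row before left it; what a row does not reach is not made up. A row lasts 1/8 s, in which the tool goes at most 62.5 mm and 10.7 degrees, less where a joint would pass 70% of its speed; a pose out of reach is approached as far as the arm can. A call with a gripper value outside its range is refused whole. The fingers move at their own pace and stop on an object; "newtons" is the grip in N (left out, the last holds). Time passes only in rows, so rows that do not move let the fingers close. It gives the time, the measured TCP pose, the force, the opening and the grip force at its end, in the units of the state.
- manip.read_state(): the state, without advancing time (a new reading comes with each control period).
- camera(name): name is "scene" or "top" or "wrist"; returns a dict with "image" (480x640x3 uint8, red, green, blue), "fx", "fy", "cx", "cy" (pixels), "k1" (the pictures are not rectified: a ray, as slopes to the right and down, at radius r is drawn at 1 + k1 r^2 times it, then the intrinsics apply), "R" (3x3) and "t" (3): a world point X has camera coordinates R X + t; the wrist camera has in their place "mount" (4x4, takes a point from camera to tool coordinates, whose origin is the TCP and whose axes are the flange's). Camera axes: x right, y down, z forward; pixel columns grow to the right and rows downward; lengths in mm; the calibration is good to about 2 mm. A picture is of the moment at which its call begins: read the wrist's pose just before it. There is no depth.
- manip.sign_off(): hands the job in; it is judged then, once.
The state is a dict: "clock": time; "joints": joint angles; "qd": joint speeds; "effort": joint torques, N m; "eef_pos": TCP position; "eef_rot": TCP orientation; "wrist_force": force on the tool from outside, world axes, zero at the start; "moment": the same for the moment, N m; "finger_gap": finger opening in mm; "finger_force": force on a finger pad.
Only numpy, scipy, OpenCV 4.12 (cv2) and the standard library are available. Lean on these libraries where they do the work, as an engineer would, in place of code of your own. Each camera call takes 0.05 s, during which the arm holds its last target. There are 200 camera calls.

## Working session

There is one attempt and no reset: what is moved stays moved. The work goes in short steps, Python scripts to look and compute and a tool call to move; the robot and the scene stay as the last step left them, time stands still between calls to the robot, and variables do not carry over. Pictures are saved under pics/ and viewed, at most 10 in all, crops included, and the job is handed in when it is done.

Besides the shell and the picture viewer there is one more tool, called after "Request:" as name(argument=value, ...) on one line, values as JSON. move_arm: Moves the arm, as the interface text tells. Its arguments: {"type":"object","properties":{"dp":{"type":"array","items":{"type":"array","items":{"type":"number"}}},"rotation":{"type":"array","items":{"type":"array","items":{"type":"number"}}},"hand":{"type":"array","items":{"type":"number"}},"newtons":{"type":"number"}},"required":["dp","rotation","hand"]}

```bash
ls; mkdir -p pics; cat > h.py <<'E'
import numpy as np, cv2
from cell import manip, camera
def grab(n,f):
    c=camera(n); cv2.imwrite(f,c["image"][:,:,::-1]); return c
def ray(c,u,v):
    x=np.array([(u-c["cx"])/c["fx"],(v-c["cy"])/c["fy"]]); s=x.copy()
    for _ in range(20): s=x/(1+c["k1"]*(s@s))
    R=np.array(c["R"]);t=np.array(c["t"])
    return -R.T@t, R.T@np.array([s[0],s[1],1])
def at(c,u,v,z):
    o,d=ray(c,u,v); return o+d*(z-o[2])/d[2]
def proj(c,X):
    p=np.array(c["R"])@X+np.array(c["t"]); s=p[:2]/p[2]; s=s*(1+c["k1"]*(s@s))
    return s[0]*c["fx"]+c["cx"], s[1]*c["fy"]+c["cy"]
E
python3 - <<'E'
from h import *
import pickle
d={n:grab(n,f"pics/{n}0.png") for n in("scene","top")}
pickle.dump(d,open("c.pkl","wb"))
for n in d: print(n,{k:np.round(v,3).tolist() for k,v in d[n].items() if k!="image"})
print(manip.read_state())
E
```

```text
pics
scene {'fx': 531.497, 'fy': 531.497, 'cx': 320.487, 'cy': 232.07, 'k1': -0.011, 'R': [[0.638, 0.77, 0.009], [0.524, -0.425, -0.738], [-0.565, 0.475, -0.675]], 't': [-350.156, -195.337, 1615.873]}
top {'fx': 518.787, 'fy': 518.787, 'cx': 319.616, 'cy': 239.468, 'k1': -0.039, 'R': [[0.028, -1.0, -0.001], [-0.995, -0.028, -0.093], [0.092, 0.003, -0.996]], 't': [-3.269, 492.289, 1174.751]}
{'clock': 0.1, 'joints': array([ 1.18941187e+00,  3.00416050e-01,  1.52151380e+00,  1.79626053e-05,
        1.32065130e+00, -6.66081702e-02]), 'qd': array([ 0.001278  , -0.00060287, -0.00233844,  0.0001866 , -0.00178787,
        0.00115959]), 'effort': array([ 1.50076274e-03, -5.32651305e+01, -3.53279722e+01,  7.08811590e-02,
        2.35972193e-02, -7.40817609e-05]), 'eef_pos': array([170.18828269, 522.73671601, 168.24499194]), 'eef_rot': array([-3.14060751e+00, -8.31535668e-05,  2.82681187e+00]), 'wrist_force': array([-0.16073886, -0.5522163 ,  0.74194615]), 'moment': array([-0.02844336, -0.01164569, -0.00490526]), 'finger_force': 0.0, 'finger_gap': 93.88521263833178}
```

View pics/top0.png

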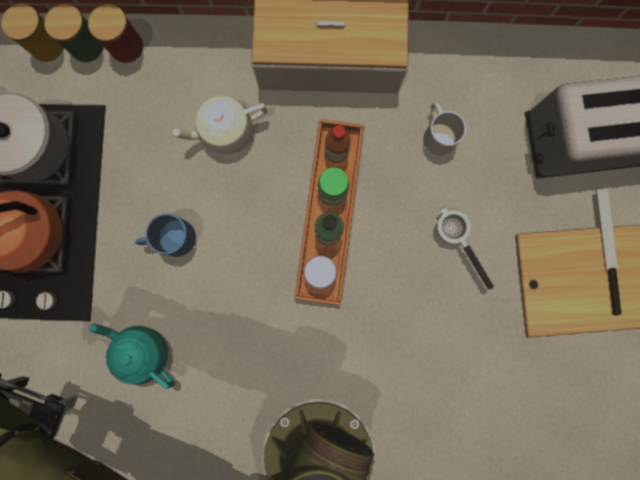

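View pics/scene0.png

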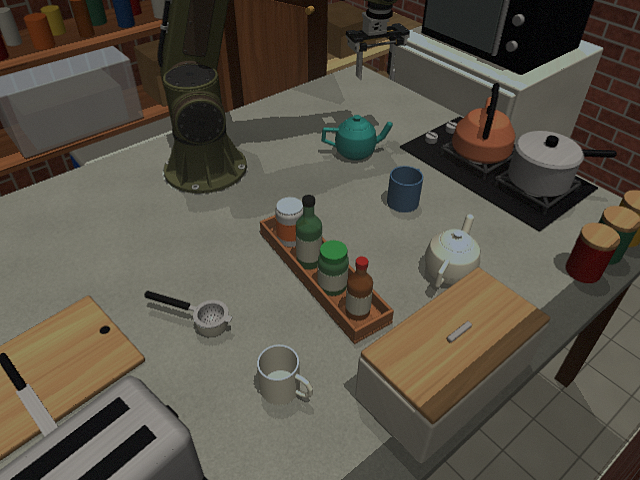

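The top view shows the strainer at about (453,227) with its handle running to (491,287). The blue mug is at (170,235) with its handle to the left at (140,241), and the white mug at (447,128) is not the one wanted. The teal pot at (137,355) and the white teapot at (222,121) must both be left alone. I'll enlarge the strainer and the blue mug in one crop.

```bash
python3 - <<'E'
import cv2,numpy as np
i=cv2.imread("pics/top0.png")
a=cv2.resize(i[200:300,430:500],None,fx=5.6,fy=5.6,interpolation=2)
b=cv2.resize(i[200:270,125:205],None,fx=5,fy=5,interpolation=2)
o=np.zeros((560,800,3),np.uint8);o[:a.shape[0],:a.shape[1]]=a;o[:350,400:800]=b
cv2.imwrite("pics/crop.png",o)
E
```

```text
(no output)
```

View pics/crop.png

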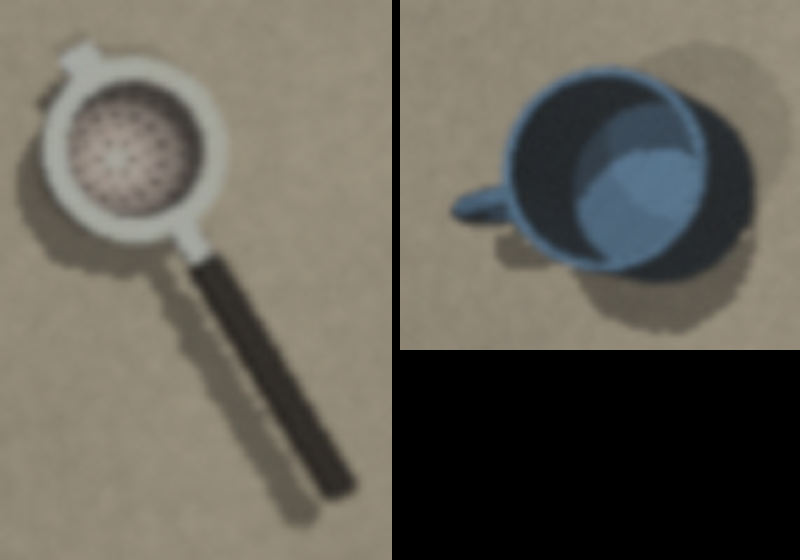

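```bash
python3 - <<'E'
from h import *
import pickle
d=pickle.load(open("c.pkl","rb"));c=d["top"]; s=d["scene"]
f=lambda x,y:(430+(x+.5)/5.6-.5,200+(y+.5)/5.6-.5)
C=at(c,*f(135,149),45);A=at(c,*f(206,262),45);B=at(c,*f(337,492),45)
print("str",C,A,B,np.linalg.norm(A-C),np.linalg.norm(B-C))
h=(B-C)/np.linalg.norm(B-C);print("hdir",h,np.arctan2(h[1],h[0]),"grip",C+85*h)
M=at(c,165.8,233.4,95);H=at(c,135,241,60);print("mug",M,"hand",H,np.arctan2(*(H-M)[1::-1]),np.linalg.norm((H-M)[:2]))
print("rim w",at(c,125+706/5-.5,233.4,95)-at(c,125+507/5-.5,233.4,95))
print("scene proj: str",proj(s,C),proj(s,B),"mugrim",proj(s,M))
T=[at(c,u,v,45) for u,v in((319,122),(363,126),(341,303),(297,299))];print("tray",np.round(T))
for n,u,v,z in(("sauce",339,131,165),("pick",334,180,120),("oil",329,223,200),("beans",320,270,110)):print(n,np.round(at(c,u,v,z)))
w=camera("wrist");print(w["mount"],w["fx"],w["k1"])
E
```

```text
str [ 529.03375973 -293.75547361   45.        ] [ 483.74815829 -322.85876986   45.        ] [ 392.25268554 -376.25250719   45.        ] 53.83110207057091 159.73359949065386
hdir [-0.85630747 -0.51646638  0.        ] -2.5988734435715064 grip [ 456.24762492 -337.65511575   45.        ]
mug [489.33971493 345.77190082  95.        ] hand [473.61740444 425.17298178  60.        ] 1.7662789364864842 80.94271248832204
rim w [  2.4219691 -86.6077668   0.       ]
scene proj: str (np.float64(209.94515005590154), np.float64(312.45339406092745)) (np.float64(146.04295005778786), np.float64(293.41755854082834)) mugrim (np.float64(405.0066618994849), np.float64(174.5557708309284))
tray [[764.  20.  45.]
 [757. -83.  45.]
 [349. -41.  45.]
 [355.  57.  45.]]
sauce [706. -24. 165.]
pick [612. -17. 120.]
oil [509.  -8. 200.]
beans [419.   8. 110.]
[[ 9.28365054e-04 -9.71377099e-01 -2.37540880e-01  6.91262360e+01]
 [ 9.99999418e-01  7.71032065e-04  7.55245255e-04  1.89019221e-01]
 [-5.50476310e-04 -2.37541443e-01  9.71377249e-01 -2.15955260e+02]
 [ 0.00000000e+00  0.00000000e+00  0.00000000e+00  1.00000000e+00]] 340.55637649996686 -0.004099098640376721
```

Everything measured agrees with the given sizes: the handle runs 54 to 160 mm, the mug rim is about 88 mm, and the mug handle reaches 81 mm. I'll rise first, then cross above the bottles.

Request:
move_arm(dp=[[0, 0, 45], [0, 0, 45], [0, 0, 45], [14.3, -43, 0], [14.3, -43, 0], [14.3, -43, 0], [14.3, -43, 0], [14.3, -43, 0], [14.3, -43, 0], [14.3, -43, 0]], rotation=[[0, 0, 0], [0, 0, 0], [0, 0, 0], [0, 0, -0.114], [0, 0, -0.114], [0, 0, -0.114], [0, 0, -0.114], [0, 0, -0.114], [0, 0, -0.114], [0, 0, -0.114]], hand=[1, 1, 1, 1, 1, 1, 1, 1, 1, 1])

```text
clock: 1.4
eef_pos: [270.5, 220.6, 303.7]
eef_rot: [3.141, 0.0, 2.025]
wrist_force: [0.6, 0.9, -0.6]
finger_gap: 94.1
finger_force: 0.0
```

Request:
move_arm(dp=[[14.3, -43, 0], [14.3, -43, 0], [14.3, -43, 0], [14.3, -43, 0], [14.3, -43, 0], [14.3, -43, 0], [14.3, -43, 0], [14.3, -43, 0], [14.3, -43, 0], [14.3, -43, 0]], rotation=[[0, 0, -0.114], [0, 0, -0.114], [0, 0, -0.114], [0, 0, -0.114], [0, 0, -0.114], [0, 0, -0.114], [0, 0, -0.114], [0, 0, -0.114], [0, 0, -0.114], [0, 0, -0.114]], hand=[1, 1, 1, 1, 1, 1, 1, 1, 1, 1])

```text
clock: 2.65
eef_pos: [413.6, -209.6, 303.6]
eef_rot: [-3.141, -0.0, 0.885]
wrist_force: [1.4, 1.2, 0.3]
finger_gap: 93.9
finger_force: 0.0
```

Request:
move_arm(dp=[[14.2, -43, 0], [14.2, -43, 0], [14.2, -43, 0], [0, 0, -40], [0, 0, -40], [0, 0, -40], [0, 0, -34], [0, 0, 0], [0, 0, 0]], rotation=[[0, 0, -0.114], [0, 0, -0.114], [0, 0, -0.114], [0, 0, 0], [0, 0, 0], [0, 0, 0], [0, 0, 0], [0, 0, 0], [0, 0, 0]], hand=[0.6, 0.6, 0.6, 0.6, 0.6, 0.6, 0.6, 0.6, 0.6])

```text
clock: 3.78
eef_pos: [456.5, -337.4, 151.3]
eef_rot: [3.14, -0.001, 0.547]
wrist_force: [-0.1, -1.6, 0.1]
finger_gap: 56.1
finger_force: 0.0
```

```bash
cat >> h.py <<'E'
from scipy.spatial.transform import Rotation as Ro
def wrist(f):
    s=manip.read_state(); c=grab("wrist",f); m=np.array(c["mount"])
    Rt=Ro.from_euler("xyz",s["eef_rot"]).as_matrix()
    Rc=Rt@m[:3,:3]; tc=Rt@m[:3,3]+s["eef_pos"]
    c["R"]=Rc.T; c["t"]=-Rc.T@tc; return s,c
E
python3 - <<'E'
from h import *
import pickle
s,c=wrist("pics/w1.png"); pickle.dump(c,open("w1.pkl","wb")); print(s["eef_pos"],s["eef_rot"])
for X in([529,-293.8,45],[456.2,-337.7,45],[392.3,-376.3,45],[483.7,-322.9,45]): print(proj(c,np.array(X)))
E
```

```text
[ 456.48259667 -337.44611284  151.2779872 ] [ 3.13999015e+00 -5.38178907e-04  5.46786234e-01]
(np.float64(317.02082332765144), np.float64(144.49557678727))
(np.float64(316.51250092214764), np.float64(236.05736653694186))
(np.float64(316.17071825253686), np.float64(307.70960285177745))
(np.float64(318.30653981051097), np.float64(203.79158893730312))
```

View pics/w1.png

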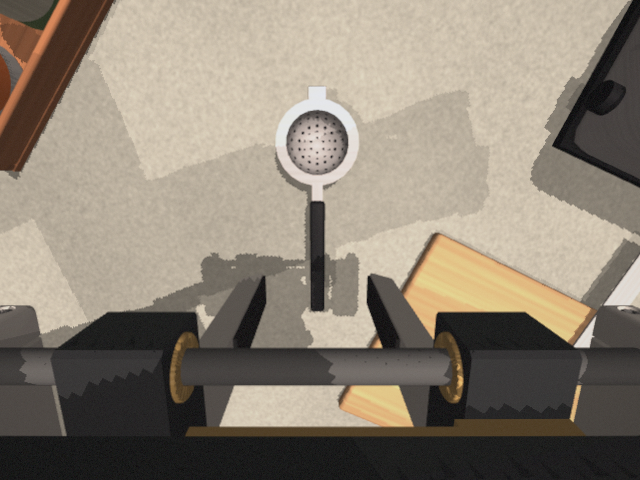

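The close view puts the basket centre at (317,142) and the handle from (317,202) to (317,311). It lies centred between the fingers, within about 2 px of my prediction, so I'll descend and pinch it.

Request:
move_arm(dp=[[0, 0, -40], [0, 0, -40], [0, 0, -25], [0, 0, -12], [0, 0, -8], [0, 0, 0], [0, 0, 0]], rotation=[[0, 0, 0], [0, 0, 0], [0, 0, 0], [0, 0, 0], [0, 0, 0], [0, 0, 0], [0, 0, 0]], hand=[0.6, 0.5, 0.5, 0.5, 0.5, 0.5, 0.5])

```text
clock: 4.7
eef_pos: [456.4, -337.4, 25.7]
eef_rot: [3.14, -0.0, 0.547]
wrist_force: [-0.0, 0.1, 0.5]
finger_gap: 47.0
finger_force: 0.0
```

Request:
move_arm(dp=[[0, 0, 0], [0, 0, 0], [0, 0, 0], [0, 0, 0], [0, 0, 0], [0, 0, 0], [0, 0, 0], [0, 0, 0]], rotation=[[0, 0, 0], [0, 0, 0], [0, 0, 0], [0, 0, 0], [0, 0, 0], [0, 0, 0], [0, 0, 0], [0, 0, 0]], hand=[0.3, 0.2, 0.1, 0, 0, 0, 0, 0], newtons=30)

```text
clock: 5.7
eef_pos: [456.0, -337.0, 24.7]
eef_rot: [-3.142, 0.0, 0.547]
wrist_force: [0.1, -0.5, -0.3]
finger_gap: 0.0
finger_force: 0.0
```

The fingers shut fully without catching the handle, so I'll look.

```bash
python3 - <<'E'
from h import *
s,c=wrist("pics/w2.png"); print(s["eef_pos"],s["finger_gap"],s["finger_force"])
d=grab("scene","pics/s2.png")["image"][:,:,::-1]
a=cv2.resize(d[230:370,110:270],None,fx=2.5,fy=2.5,interpolation=2)
o=np.zeros((480,800,3),np.uint8);o[:350,:400]=a;o[:,400:]=cv2.imread("pics/w2.png")[:,120:520]
cv2.imwrite("pics/v2.png",o)
E
```

```text
[ 455.98604725 -337.03197969   24.72968167] 0.001554411955179949 0.0
```

View pics/v2.png

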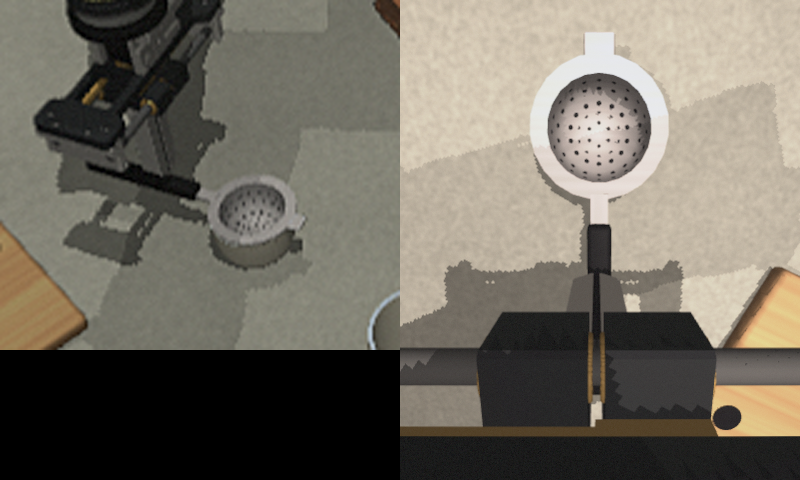

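```bash
python3 - <<'E'
from h import *
s,c=wrist("pics/w3.png"); e=s["eef_pos"]
sc=camera("scene")
for z in(0,19,40,60):
    X=e+[0,0,z]; p=proj(c,X);q=proj(sc,X);print(z,"wrist v2:",p[0]-120+400,p[1],"scene v2:",(q[0]-110)*2.5,(q[1]-230)*2.5)
i=cv2.imread("pics/w3.png")[200:360,220:420]
j=cv2.imread("pics/s2.png")[270:320,140:200]
o=np.zeros((600,800,3),np.uint8);o[:320,:400]=cv2.resize(i,None,fx=2,fy=2,interpolation=2);o[:333,400:]=cv2.resize(j,(400,333),interpolation=2)
t=camera("top");p=[proj(t,e)];print(p);u,v=map(int,p[0]);tt=t["image"][v-35:v+35,u-50:u+50,::-1];o[340:600,:371]=cv2.resize(tt,(371,260))
cv2.imwrite("pics/v3.png",o)
E
```

```text
0 wrist v2: 596.7952191887571 268.95233892423846 scene v2: 167.99869366653292 194.6754043542309
19 wrist v2: 596.8463087073635 278.40324662000205 scene v2: 164.26232791038572 180.83241972623227
40 wrist v2: 596.9144832782804 291.01589666385485 scene v2: 160.03712364400926 165.17358438733424
60 wrist v2: 596.9948022070573 305.8771159596816 scene v2: 155.91662213074358 149.89793741547857
[(np.float64(470.0004030041707), np.float64(259.24655093470585))]
```

View pics/v3.png

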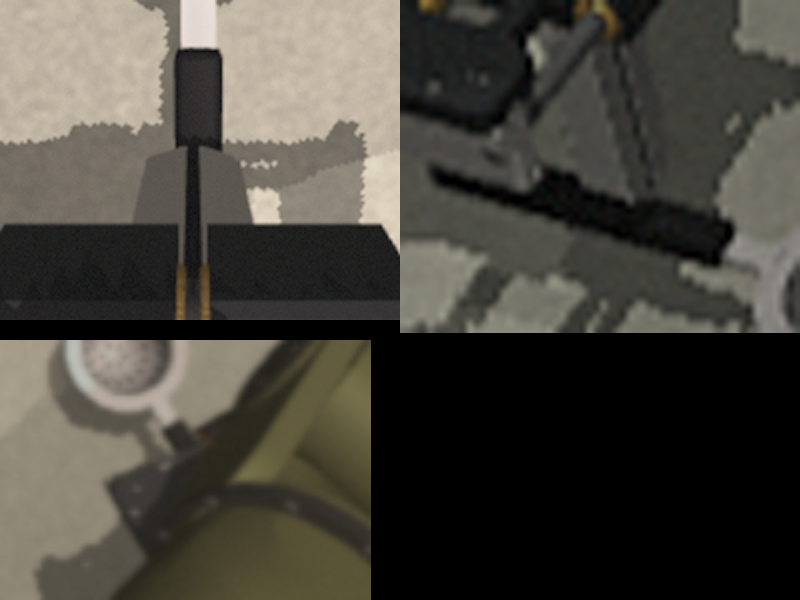

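The evidence agrees in both views. In the wrist view the shut fingers cover the handle, and in the scene view they end at the handle's top edge at (600,195). The finger separation in the previous wrist image also puts the tips roughly 30 mm short of the stated TCP. So the pads closed just above the handle. I'll open and go about 20 mm lower, which still clears the worktop even if the stated TCP is right.

Request:
move_arm(dp=[[0, 0, 15], [0, 0, 0], [0, 0, 0], [0, 0, 0], [0, 0, -12], [0, 0, -12], [0, 0, -8], [0, 0, -4], [0, 0, 0]], rotation=[[0, 0, 0], [0, 0, 0], [0, 0, 0], [0, 0, 0], [0, 0, 0], [0, 0, 0], [0, 0, 0], [0, 0, 0], [0, 0, 0]], hand=[0, 0.5, 0.5, 0.5, 0.5, 0.5, 0.5, 0.5, 0.5])

```text
clock: 7.08
eef_pos: [455.9, -337.0, 3.5]
eef_rot: [-3.141, 0.0, 0.547]
wrist_force: [0.3, -0.6, 0.7]
finger_gap: 47.0
finger_force: 0.0
```

Request:
move_arm(dp=[[0, 0, 0], [0, 0, 0], [0, 0, 0], [0, 0, 0], [0, 0, 0], [0, 0, 0]], rotation=[[0, 0, 0], [0, 0, 0], [0, 0, 0], [0, 0, 0], [0, 0, 0], [0, 0, 0]], hand=[0.3, 0.1, 0, 0, 0, 0], newtons=30)

```text
clock: 7.82
eef_pos: [456.0, -337.0, 3.8]
eef_rot: [3.142, -0.0, 0.547]
wrist_force: [0.1, -0.9, 0.8]
finger_gap: 13.7
finger_force: 30.0
```

Gripped: the gap is 13.7 mm at 30 N. I'll lift straight up.

Request:
move_arm(dp=[[0, 0, 8], [0, 0, 15], [0, 0, 25], [0, 0, 35], [0, 0, 35], [0, 0, 35], [0, 0, 35], [0, 0, 35], [0, 0, 22], [0, 0, 0]], rotation=[[0, 0, 0], [0, 0, 0], [0, 0, 0], [0, 0, 0], [0, 0, 0], [0, 0, 0], [0, 0, 0], [0, 0, 0], [0, 0, 0], [0, 0, 0]], hand=[0, 0, 0, 0, 0, 0, 0, 0, 0, 0])

```text
clock: 9.07
eef_pos: [456.3, -337.3, 251.0]
eef_rot: [3.138, -0.001, 0.547]
wrist_force: [-0.7, 0.7, -2.1]
finger_gap: 13.9
finger_force: 30.0
```

```bash
python3 - <<'E'
from h import *
import pickle
s,c=wrist("pics/w4.png"); pickle.dump((s,c),open("w4.pkl","wb"))
g=grab("scene","pics/s4.png");pickle.dump(g,open("s4.pkl","wb")); d=g["image"][:,:,::-1]
e=s["eef_pos"];print(e,s["finger_gap"],s["finger_force"])
u,v=map(int,proj(g,e)); print(u,v)
o=np.zeros((480,800,3),np.uint8);o[:480,:400]=cv2.resize(d[v-120:v+120,u-80:u+120],None,fx=2,fy=2,interpolation=2);o[:,400:]=cv2.imread("pics/w4.png")[:,120:520]
cv2.imwrite("pics/v4.png",o)
E
```

```text
[ 456.31125037 -337.30337585  251.00676327] 13.894218798183552 29.954397976398468
156 233
```

View pics/v4.png

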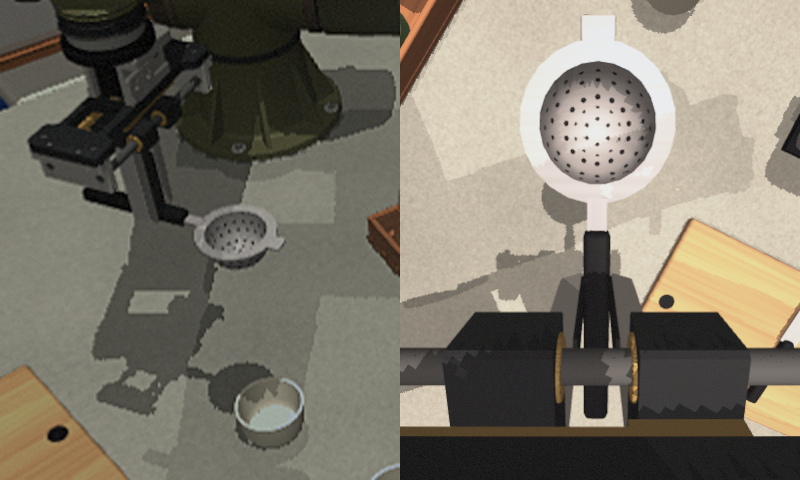

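The strainer is held and level to the eye, and the bowl stayed in place. In the wrist view the rim spans u 519 to 676 and v 37 to 203, and the handle spans v 232 to 418. I'll fit the strainer's pose in the tool frame from these.

```bash
cat > fit.py <<'E'
from h import *
import pickle
from scipy.optimize import least_squares
s,c=pickle.load(open("w4.pkl","rb")); m=np.array(c["mount"])
k={a:c[a] for a in("fx","fy","cx","cy","k1")}; k["R"]=m[:3,:3].T; k["t"]=-m[:3,:3].T@m[:3,3]  # tool frame
th=np.linspace(0,2*np.pi,180)
def feats(p):
    # strainer in tool frame: strainer x along tool x, z = -tool z ; p = x,y,z(depth of origin),pitch,yaw
    Rm=Ro.from_euler("xyz",[np.pi+p[5],p[3],p[4]]).as_matrix(); o=p[:3]
    W=lambda q:np.array(proj(k,Rm@np.array(q)+o))
    rim=np.array([W((38*np.cos(a),38*np.sin(a),33)) for a in th])
    hs,he=W((-52,0,40)),W((-162,0,40))
    return np.array([rim[:,0].min(),rim[:,0].max(),rim[:,1].min(),rim[:,1].max(),hs[1],he[1],hs[0],he[0]])
off=-280
meas=np.array([519+off,676+off,37,203,232,418,597+off,595.5+off])
r=least_squares(lambda p:np.r_[feats(p)-meas,p[5]*1000],[85,0,0,0,0,0])
print(np.round(r.x,3),np.round(r.fun,1))
E
python3 fit.py
```

```text
[ 8.674e+01  1.630e-01 -8.482e+00  4.000e-03  5.000e-03  0.000e+00] [ 0.2 -0.  -0.  -0.3  0.3  0.  -0.2  0.1  0. ]
```

The fit is clean: the strainer origin is 86.7 mm ahead of the TCP and 8.5 mm above it, level within 0.004 rad. Next I'll cross at height.

Request:
move_arm(dp=[[0, 0, 10], [1, 12, 5], [2, 24, 0], [3, 36, 0], [3, 38, 0], [3, 38, 0], [3, 38, 0], [3, 38, 0], [3, 38, 0], [3, 38, 0]], rotation=[[0, 0, 0], [0, 0, 0.024], [0, 0, 0.049], [0, 0, 0.074], [0, 0, 0.077], [0, 0, 0.077], [0, 0, 0.077], [0, 0, 0.077], [0, 0, 0.077], [0, 0, 0.077]], hand=[0, 0, 0, 0, 0, 0, 0, 0, 0, 0])

```text
clock: 10.42
eef_pos: [479.3, -34.5, 263.7]
eef_rot: [3.142, -0.0, 1.161]
wrist_force: [0.6, 0.0, -1.3]
finger_gap: 13.9
finger_force: 30.0
```

Request:
move_arm(dp=[[3, 38, 0], [3, 38, 0], [3, 38, 0], [3, 38, 0], [3, 38, 0], [3, 38, 0], [3, 36, 0], [2, 24, 0], [1, 10, 0], [0, 0, 0]], rotation=[[0, 0, 0.077], [0, 0, 0.077], [0, 0, 0.077], [0, 0, 0.077], [0, 0, 0.077], [0, 0, 0.077], [0, 0, 0.074], [0, 0, 0.049], [0, 0, 0.025], [0, 0, 0]], hand=[0, 0, 0, 0, 0, 0, 0, 0, 0, 0])

```text
clock: 11.68
eef_pos: [503.4, 261.4, 263.6]
eef_rot: [-3.141, 0.0, 1.767]
wrist_force: [-0.1, 0.1, -0.0]
finger_gap: 13.7
finger_force: 30.0
```

Request:
move_arm(dp=[[1, 0, -15], [1, 0, -30], [1, -1, -30], [0, 0, -18], [0, 0, -10], [0, 0, 0], [0, 0, 0]], rotation=[[0, 0, 0], [0, 0, 0], [0, 0, 0], [0, 0, 0], [0, 0, 0], [0, 0, 0], [0, 0, 0]], hand=[0, 0, 0, 0, 0, 0, 0])

```text
clock: 12.55
eef_pos: [507.3, 259.9, 161.5]
eef_rot: [3.14, -0.0, 1.766]
wrist_force: [0.6, -0.1, -1.1]
finger_gap: 13.7
finger_force: 30.0
```

```bash
python3 - <<'E'
from h import *
import pickle
s,c=wrist("pics/w5.png"); pickle.dump((s,c),open("w5.pkl","wb"))
g=grab("scene","pics/s5.png"); d=g["image"][:,:,::-1]
e=s["eef_pos"];print(e,s["eef_rot"])
o=np.zeros((480,800,3),np.uint8);o[:400,:400]=cv2.resize(d[90:250,330:490],None,fx=2.5,fy=2.5,interpolation=2);o[:,400:]=cv2.imread("pics/w5.png")[:,120:520]
cv2.imwrite("pics/v5.png",o)
print("mug rim centre wrist v5",proj(c,np.array([489.3,345.8,95]))[0]+280,proj(c,np.array([489.3,345.8,95]))[1])
E
```

```text
[507.30926171 259.93366801 161.46868543] [ 3.14045240e+00 -2.31755665e-04  1.76552097e+00]
mug rim centre wrist v5 594.9803739234377 138.6429625443628
```

View pics/v5.png

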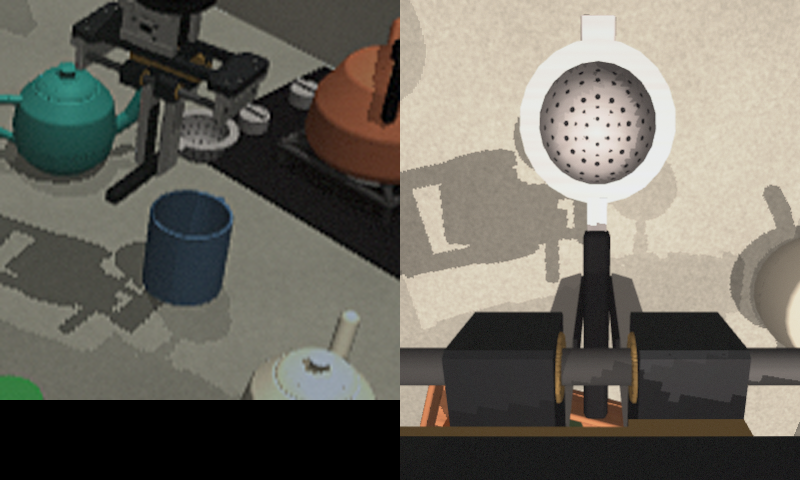

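```bash
python3 - <<'E'
from h import *
import pickle
s,c=pickle.load(open("w5.pkl","rb")); sc=pickle.load(open("c.pkl","rb"))["scene"];tp=pickle.load(open("c.pkl","rb"))["top"]
e=s["eef_pos"];y=s["eef_rot"][2];h=np.array([np.cos(y),np.sin(y),0])
def v5(X):
    p=proj(sc,X);return np.round([(p[0]-330)*2.5,(p[1]-90)*2.5])
print("rim ctr",e+86.7*h+[0,0,41.5],v5(e+86.7*h+[0,0,41.5]),"handle end",v5(e-75.3*h+[0,0,41.5]))
print("rim at v5(203,132)",at(sc,330+203/2.5,90+132/2.5,203))
for X in([489,346,95],[489,346,0]):print(v5(np.array(X)),np.array(proj(c,np.array(X)))+[280,0])
print("mug bottom ctr from scene", at(sc,330+187/2.5,90+283/2.5,0))
t=camera("top")["image"][:,:,::-1]
i=t[130:300,90:290]
cv2.imwrite("pics/t5.png",cv2.resize(i,None,fx=3.5,fy=3.5,interpolation=2))
E
```

```text
rim ctr [490.53312496 344.99512365 202.96868543] [200. 127.] handle end [110. 198.]
rim at v5(203,132) [498.79209158 340.63814489 203.        ]
[187. 211.] [594.65801865 138.30736201]
[178. 279.] [594.90354604 144.57672068]
mug bottom ctr from scene [5.00379845e+02 3.49279184e+02 1.13686838e-13]
```

View pics/t5.png

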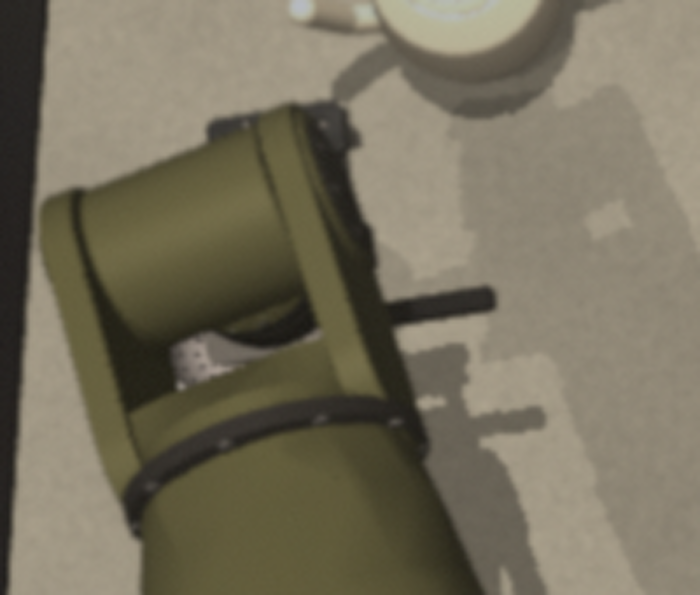

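The top view is blocked by the arm. In the scene view the strainer and the mug show the same shift of about 4 px from my predictions, at rim centres (204,130) and (191,210). Their relative position therefore agrees within about 1 mm. The wrist view hides the mug behind the strainer, as expected when they are centred. I'll descend.

Request:
move_arm(dp=[[-1, 1, -12], [0, 0, -16], [0, 0, -14], [0, 0, -9], [0, 0, -5], [0, 0, -3], [0, 0, 0], [0, 0, 0]], rotation=[[0, 0, 0], [0, 0, 0], [0, 0, 0], [0, 0, 0], [0, 0, 0], [0, 0, 0], [0, 0, 0], [0, 0, 0]], hand=[0, 0, 0, 0, 0, 0, 0, 0])

```text
clock: 13.7
eef_pos: [506.2, 261.0, 102.1]
eef_rot: [3.141, -0.0, 1.766]
wrist_force: [0.3, -0.7, -1.4]
finger_gap: 13.5
finger_force: 30.0
```

```bash
python3 - <<'E'
from h import *
s,c=wrist("pics/w6.png");w=cv2.imread("pics/w6.png")
g=grab("scene","pics/s6.png"); d=g["image"][:,:,::-1]
e=s["eef_pos"];y=s["eef_rot"][2];h=np.array([np.cos(y),np.sin(y),0])
B=e+86.7*h+[0,0,8.5]
print(e,s["eef_rot"],"bottom",B)
f=lambda X:np.round((np.array(proj(g,np.array(X)))-[355,120])*5)
print("scene: rim top",f(B+[0,0,33]),"bottom",f(B),"mug rim",f([489.3,345.8,95]))
o=np.zeros((500,800,3),np.uint8);o[:,:500]=cv2.resize(d[120:220,355:455],None,fx=5,fy=5,interpolation=2);o[:300,500:]=w[0:300,170:470]
cv2.imwrite("pics/v6.png",o)
E
```

```text
[506.15477606 261.04980551 102.08433782] [ 3.14099425e+00 -1.42970223e-04  1.76583751e+00] bottom [489.35171442 346.10594649 110.58433782]
scene: rim top [261. 198.] bottom [254. 249.] mug rim [250. 273.]
```

View pics/v6.png

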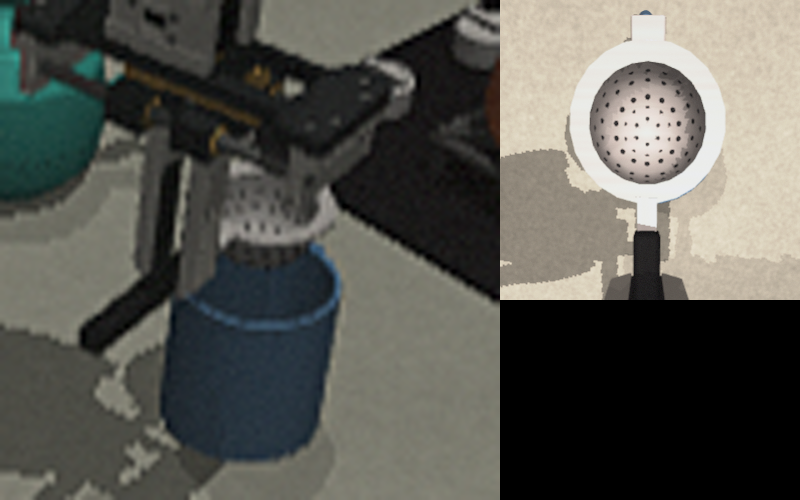

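```bash
python3 - <<'E'
from h import *
s,c=wrist("pics/w7.png"); i=c["image"].astype(int)
m=(i[:,:,2]-i[:,:,0]>12); m[330:]=0
ys,xs=np.nonzero(m)
P=np.array([at(c,u,v,95) for u,v in zip(xs,ys)])
y=s["eef_rot"][2];B=s["eef_pos"]+86.7*np.array([np.cos(y),np.sin(y),0])
k=ys>60
print(len(xs),k.sum()); 
for u,v,p in list(zip(xs,ys,P))[::max(1,len(xs)//40)]: print(u,v,np.round(p[:2]-B[:2]),round(np.hypot(*(p-B)[:2]),1),i[v,u])
E
```

```text
4077 357
0 0 [-193.   37.] 196.5 [37 88 82]
32 1 [-175.   40.] 179.4 [35 81 75]
64 2 [-157.   43.] 162.5 [32 67 61]
29 4 [-177.   38.] 180.6 [37 83 76]
62 5 [-158.   41.] 163.1 [31 65 61]
27 7 [-178.   36.] 181.4 [36 84 75]
60 8 [-159.   39.] 163.7 [27 64 61]
25 10 [-179.   34.] 182.1 [37 84 78]
55 11 [-162.   37.] 166.0 [25 61 56]
5 13 [-190.   31.] 192.8 [34 87 78]
28 14 [-177.   33.] 180.1 [36 81 75]
51 15 [-164.   35.] 167.6 [33 71 65]
18 17 [-183.   30.] 185.3 [32 81 75]
52 18 [-163.   33.] 166.7 [25 68 63]
19 20 [-182.   28.] 184.5 [36 82 76]
54 21 [-162.   32.] 165.3 [29 69 63]
23 23 [-180.   27.] 182.1 [34 80 73]
59 24 [-159.   31.] 162.3 [27 63 58]
30 26 [-176.   27.] 178.0 [35 79 74]
3 28 [-192.   22.] 192.9 [35 83 77]
40 29 [-170.   26.] 172.2 [32 76 69]
15 31 [-185.   22.] 186.0 [36 82 75]
53 32 [-163.   26.] 164.7 [26 65 60]
30 34 [-176.   22.] 177.4 [33 76 72]
8 36 [-189.   19.] 189.7 [37 84 77]
48 37 [-166.   23.] 167.1 [23 59 55]
29 39 [-177.   19.] 177.6 [31 76 70]
13 41 [-186.   17.] 186.6 [35 78 73]
56 42 [-161.   21.] 162.2 [33 62 58]
44 44 [-168.   18.] 168.8 [32 68 63]
34 46 [-174.   16.] 174.4 [21 58 56]
26 48 [-178.   14.] 178.8 [36 76 71]
21 50 [-181.   13.] 181.6 [33 75 69]
19 52 [-182.   11.] 182.7 [34 76 69]
22 54 [-181.   10.] 180.9 [27 71 66]
30 56 [-176.   10.] 176.2 [30 67 61]
42 58 [-169.   11.] 169.2 [46 68 61]
17 61 [-184.    6.] 183.7 [26 63 57]
7 64 [-189.    3.] 189.5 [31 66 63]
15 67 [-185.    2.] 184.8 [26 62 56]
353 194 [ 31. -32.] 44.2 [143 164 182]
```

```bash
python3 - <<'E'
from h import *
from scipy.optimize import least_squares
s,c=wrist("pics/w8.png"); i=c["image"].astype(int)
m=(i[:,:,2]-i[:,:,0]>6); m[300:]=0; m[:,:200]=0;m[:,430:]=0
ys,xs=np.nonzero(m)
y=s["eef_rot"][2];B=s["eef_pos"]+86.7*np.array([np.cos(y),np.sin(y),0])
for u,v in list(zip(xs,ys))[::max(1,len(xs)//30)]:
    p=at(c,u,v,95);print(u,v,np.round(p[:2]-B[:2]),round(np.hypot(*(p-B)[:2]),1),i[v,u])
for n,X in(("strR",38),):pass
th=np.radians(np.arange(0,360,30))
for a in th: print(int(np.degrees(a)),"mug",np.round(proj(c,[B[0]+45*np.cos(a),B[1]+45*np.sin(a),95])),"rim",np.round(proj(c,[B[0]+38*np.cos(a),B[1]+38*np.sin(a),143.5])))
E
```

```text
314 10 [-15.  67.] 68.2 [131 139 143]
313 11 [-15.  66.] 67.7 [ 76  96 117]
317 11 [-13.  66.] 67.6 [ 78 102 123]
313 12 [-15.  65.] 67.2 [ 77  98 118]
317 12 [-13.  66.] 67.1 [ 78 102 122]
310 13 [-17.  65.] 66.7 [107 114 120]
314 13 [-14.  65.] 66.6 [ 80 102 123]
318 13 [-12.  66.] 66.6 [ 79 103 123]
311 14 [-16.  64.] 66.2 [ 89  99 112]
315 14 [-14.  65.] 66.1 [118 142 165]
319 14 [-11.  65.] 66.1 [105 120 140]
377 173 [ 43. -16.] 45.6 [197 201 204]
375 176 [ 42. -18.] 45.6 [161 172 182]
373 178 [ 41. -20.] 45.3 [161 179 197]
373 179 [ 41. -20.] 45.7 [155 162 166]
371 181 [ 40. -22.] 45.5 [163 166 170]
366 185 [ 38. -25.] 44.9 [190 199 204]
361 188 [ 35. -27.] 44.1 [224 229 234]
360 189 [ 34. -28.] 44.2 [205 216 226]
358 190 [ 33. -29.] 43.9 [214 220 229]
356 191 [ 32. -30.] 43.7 [224 228 233]
355 192 [ 32. -30.] 43.8 [203 215 224]
353 193 [ 30. -31.] 43.7 [213 219 225]
351 194 [ 29. -32.] 43.5 [215 222 225]
350 195 [ 29. -33.] 43.8 [194 210 218]
349 196 [ 28. -34.] 44.0 [175 191 202]
347 197 [ 27. -35.] 44.0 [179 194 206]
343 198 [ 25. -36.] 43.5 [210 218 221]
347 198 [ 27. -35.] 44.6 [143 152 160]
341 199 [ 24. -37.] 43.6 [162 181 195]
334 200 [ 19. -38.] 42.7 [219 225 227]
338 200 [ 22. -38.] 43.5 [152 171 186]
332 201 [ 18. -39.] 43.1 [206 216 219]
336 201 [ 21. -39.] 43.7 [108 130 152]
330 202 [ 17. -40.] 43.4 [160 177 188]
334 202 [ 19. -39.] 44.0 [108 119 132]
331 203 [ 18. -40.] 44.2 [110 118 123]
0 mug [387. 148.] rim [393. 141.]
29 mug [386. 109.] rim [392.  98.]
59 mug [366.  75.] rim [370.  61.]
90 mug [331.  56.] rim [333.  40.]
119 mug [292.  59.] rim [290.  43.]
150 mug [260.  82.] rim [256.  69.]
180 mug [245. 119.] rim [239. 109.]
210 mug [249. 158.] rim [244. 152.]
239 mug [271. 189.] rim [267. 185.]
270 mug [303. 205.] rim [302. 202.]
300 mug [339. 202.] rim [341. 200.]
330 mug [369. 182.] rim [373. 178.]
```

The mug's rim edge shows at 44 to 46 mm around the strainer's axis against 45 mm nominal, so it is centred within about 1 mm. The bottom is about 15 mm above the rim, and the two handles point opposite ways. I'll let it settle and hand it in.

Request:
move_arm(dp=[[0.5, 0, 0], [0, 0, 0], [0, 0, 0], [0, 0, 0]], rotation=[[0, 0, 0], [0, 0, 0], [0, 0, 0], [0, 0, 0]], hand=[0, 0, 0, 0])

```text
clock: 14.4
eef_pos: [506.5, 261.0, 101.7]
eef_rot: [3.142, -0.0, 1.766]
wrist_force: [-1.0, -0.0, -0.0]
finger_gap: 13.9
finger_force: 30.0
```

```bash
python3 -c "
from cell import manip
print(manip.read_state()['eef_pos']); print(manip.sign_off())"
```

```text
[506.52114225 260.95204724 101.74908844]
the job is handed in; nothing more can be done
None
```

The job is handed in at about 14 s, with the arm still holding the strainer level and centred to about 1 mm over the blue mug, about 15 mm above its rim, its handle pointing directly away from the mug's handle.

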